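# Lock the scale and take the jar carrier off its safety hook

## Robot

A 6-joint arm with a two-finger parallel gripper is mounted at the origin on the work surface. World frame = base frame: x ahead of the robot, y to its left, z up, the work surface at z = 0. Lengths are in m, angles in rad, forces in N, time in s.
With the tool pointing down it reaches from about 0.35 to 0.85 m from the base axis. Payload 8.1 kg.
Tool frame: the origin (TCP) lies at the very end of the fingers, on their centre line; the grasp point (between the pads) lies 19 mm behind it; x points along the fingers, y is the direction in which the jaws open and shut, and the axes are right-handed (so a half turn about x gives the same grasp; the last joint's range is limited). The gripper opens to 93 mm and grips with 3 to 60 N. Pads are 15 mm wide; open, the fingers measure 128 mm over their backs; the gripper's body (75 mm by 188 mm) begins 65 mm behind the grasp point.
Start: joints at [1.113, 0.13, 1.488, -0, 1.523, -0.085], TCP at [0.219, 0.559, 0.219] pointing down, gripper open.
Joint ranges: [-2.96, 2.96], [-0.89, 2.26], [0.02, 2.5], [-1.34, 4.48], [0, 2.73], [-2.66, 2.66]. Speed limits (rad/s): [2.39, 2.39, 2.79, 3.14, 3.14, 3.14].

## Interface

Orientations are given as a rotation vector (axis times angle).
In Python, from plant import * gives the robot as it stands. The module is installed in compiled form; this text tells all that it offers.
- The arm moves only by the tool apply_moves, never from a script. Its argument "series" is a list of rows, each an object with "jaw": the gripper's target within -1 to 1 (shut at 1, half-way at 0, fully open at -1); "linear": the shift along the tool's x, y, z normalised to -1 to 1, where 1 is 0.6 m, a list of three; "roll": the turn about the tool's x normalised to -1 to 1, where 1 is 30 degrees. A call has 1 to 20 rows; each row is the pose to reach, as a shift and turn from the pose measured when the call began, along the tool's axes at that moment; what a row does not reach only later rows make up. A row lasts 1/8 s, in which the tool goes at most 62.5 mm and 10.7 degrees, less where a joint would pass 70% of its speed; a pose out of reach is approached as far as the arm can. A call with a number of a shift or a turn outside -1 to 1 is refused whole. A call with a gripper value outside its range is refused whole. The fingers move at their own pace and stop on an object; "force" is the grip in N (left out, the last holds). Time passes only in rows, so rows that repeat a pose let the fingers close. It gives the time, the measured TCP pose, the force and the opening at its end, in the units of the state.
- read_state(): the state, without advancing time (a new reading comes with each control period).
- read_camera(name): name is "scene" or "top" or "wrist"; returns a dict with "pixels" (384x512x3 uint8, blue, green, red), "intrinsics" (3x3 intrinsics, pixels), "rvec" (rotation vector, rad) and "tvec" (3), from world to camera coordinates, as OpenCV has them; the wrist camera has in their place "tool_from_camera" (4x4, takes a point from camera to tool coordinates, whose origin is the TCP and whose axes are the tool frame's). Camera axes: x right, y down, z forward; pixel columns grow to the right and rows downward; lengths in m; the calibration is good to about 2 mm. A picture is of the moment at which its call begins: read the wrist's pose just before it. There is no depth.
- close_job(): hands the job in, once; it reports no verdict.
The state is a dict: "t": time; "q": joint angles; "dq": joint speeds; "joint_torque": joint torques, N m; "tool_pos": TCP position; "orientation": TCP orientation; "force": force on the tool from outside, world axes, zero at the start; "wrist_torque": the same for the moment, N m; "opening": finger opening in m.
Only numpy, scipy, OpenCV 4.12 (cv2) and the standard library are available. Lean on these libraries where they do the work, as an engineer would, in place of code of your own. Each camera call takes 0.05 s, during which the arm holds its last target. There are 200 camera calls.

## Task

The jar has been weighed: on the scale's control box, first turn only the outer black ring until its white pointer meets the green lock mark, leaving the small inner trim knob as it is. Then take the jar carrier off the scale's hook, pressing the red sprung keeper back with the carrier's own loop bar to get it past the hook's lip, and set it down gently, upright and wholly on the round green mat on the blue tray. Leave the ring locked, the carrier released, and the other jars and the phone where they are.

Things in the scene. Friction and masses are not known exactly. Their poses are not given: they have to be found in the camera images.
- console: Scale's control box, fixed: 150 deep x 170 mm wide, sloping white face, low at the front (robot's side). Origin: centre of underside; z up, x level from front to back, y left. The face slopes 20 degrees, so the dual knob's axis leans 20 degrees from vertical towards -x: direction (-0.342, 0, 0.940) in these axes. Nothing but the knob stands on the face; its back edge is 130 mm high.
- ring_centre (a point): Grip point of the outer ring of the dual knob: on the knob's axis, 23 mm above the sloping face, 122 mm above the table; axes as console. The ring is a black knurled cylinder, 56 mm diameter, from 6 to 36 mm above the face; on it stands the inner trim knob, aluminium, 29 mm diameter, from 36 to 58 mm above the face.
- ring (a joint): Angle of the outer ring (rad), growing clockwise as seen looking at the face, 0 to 2.2; it stays where it is left (friction about 0.08 N m). Its white pointer meets the green lock mark, which lies straight up the slope, at 1.5.
- trim (a joint): Angle of the inner trim knob (rad), -2 to 2, clockwise; it turns very easily and is not to be moved.
- trim_mark (a point): End of the red line on top of the inner trim knob, 13.5 mm from its axis; turns with it.
- hook (a point): Hook's reference point, 240 mm above the table: middle of the shank, level with the top of the hook's arm. z up, y along the arm from shank to tip, x away from the robot. Fixed; 17 mm thick in x. In mm from here: shank y -7 to 5, up to the scale head; arm y 5 to 77, z -12 to 0; upturned tip y 69 to 77, z 0 to 24; lip from the tip back towards the shank, y 41 to 77, z 18 to 24.
- head (a point): Centre of the underside of the white scale head that overhangs the hook, 79 mm above hook, same axes. Head: x -34 to 34, y -75 to 75, z 0 to 75 mm from here. Its support arm and post (32 mm diameter) stand behind it, at x above 34 mm; the stand's foot plate (14 mm high) lies on the table from x 70 to 240, y -105 to 115 mm.
- keeper (a joint): Angle (rad) of the red sprung keeper, a flap 74 mm long hinged at y 8, z 66 mm in the hook's axes, closing the mouth between shank and lip. 0 = closed: leaning 31 degrees towards the tip, foot at about y 46. 0.5 = pressed back to the shank. The loop bar pushes it towards -y with about 1.5 to 3 N; it springs shut when let go.
- lip_end (a point): Shank-side end of the hook's lip, at its top edge (41 mm from the shank along y, 24 mm above the arm). The loop bar starts under the lip at about y 59 mm from hook. To come off it is drawn back to y 20 to 33, lifted there until its centre is 32 to 45 mm above the arm, then carried over the lip towards +y, past y 90 mm.
- carrier_grip (a point): Centre of the jar carrier's orange grip plate: 56 mm along the carrier's x, 22 mm thick along y (grasp across y), 40 mm high. The carrier is one rigid piece with its jar, 0.4 to 0.65 kg. Underside 131 mm below this point, jar's top 37 mm below. Two straps run down at x +-41 mm. Hanging, its axes are about those of the hook and it can swing.
- carrier_bar (a point): Centre of the loop bar (10 mm diameter, along the carrier's x), 84 mm above the grip plate's centre. The closed loop round the hook's arm is upright in the carrier's x-z plane: two rods of 8 mm diameter at x = +-17 mm from the plate up to this bar; its inside is 59 mm high and 26 mm wide.
- carrier_foot (a point): Centre of the underside of the carrier's foot disc (92 mm diameter), 215 mm below the loop bar; z along the carrier's upright axis.
- carrier: The whole jar carrier; origin as carrier_foot.
- mat: Round green mat, 140 mm diameter, 4 mm thick, fixed on the tray; origin at the centre of its underside, 8 mm above the table (its top is 12 mm above the table). Which of the tray's three places it has varies; the other two are taken by loose jars.
- tray: Blue tray, fixed, 370 x 270 mm, floor 8 mm thick, rim 16 mm high; origin at the centre of its underside, x along its length.
- jar1_mid (a point): Loose brown jar with a gold lid, 68 mm diameter, 88 mm high, on the tray; centre, 44 mm up. Bystander.
- jar2_mid (a point): Another such jar on the tray. Bystander.
- jar3_mid (a point): Another such jar, on the table in front of the hook. Bystander.
- phone_mid (a point): Grey cordless handset lying on the table, 120 x 48 x 22 mm; its centre. Bystander.

How it is judged:
By the outcome, as a careful person would: the job done as asked, in the order asked, and still so for the second after the job is handed in, with the robot touching nothing.
It also fails if it takes over 72 s, if anything falls off the work surface, if the arm or the gripper's body presses on something with over 40 N, if the wrist force passes 120 N, or if a joint passes its speed limit or range.

## Working session

There is one attempt and no reset: what is moved stays moved. The work goes in short steps, Python scripts to look and compute and a tool call to move; the robot and the scene stay as the last step left them, time stands still between calls to the robot, and variables do not carry over. Pictures are saved under pics/ and viewed, about 8 in all and at most 12, crops included, and the job is handed in when it is done.

Besides the shell and the picture viewer there is one more tool, called after "Emit:" as name(argument=value, ...), one argument or row to a line, values as JSON. apply_moves: Moves the arm, as the interface text tells. Its arguments: {"type":"object","properties":{"series":{"type":"array"},"force":{"type":"number"}},"required":["series"]}

```bash
mkdir -p pics; cat > h.py <<'E'
from plant import *
import numpy as np, cv2
from scipy.spatial.transform import Rotation as R
def cam(name):
    s=read_state(); c=read_camera(name); K=np.array(c["intrinsics"])
    if name=="wrist":
        T=np.eye(4);T[:3,:3]=R.from_rotvec(s["orientation"]).as_matrix();T[:3,3]=s["tool_pos"]
        M=T@np.array(c["tool_from_camera"])
    else:
        M=np.eye(4);r=R.from_rotvec(np.ravel(c["rvec"])).as_matrix();M[:3,:3]=r.T;M[:3,3]=-r.T@np.ravel(c["tvec"])
    return np.array(c["pixels"],np.uint8),K,M
def ray(K,M,u,v):
    d=M[:3,:3]@np.linalg.inv(K)@np.array([u,v,1.]);return M[:3,3],d/np.linalg.norm(d)
def onz(K,M,u,v,z):
    o,d=ray(K,M,u,v);return o+d*(z-o[2])/d[2]
def proj(K,M,p):
    q=K@(M[:3,:3].T@(np.array(p)-M[:3,3]));return q[:2]/q[2]
def tri(*obs):
    A=0;b=0
    for K,M,u,v in obs:
        o,d=ray(K,M,u,v);P=np.eye(3)-np.outer(d,d);A=A+P;b=b+P@o
    x=np.linalg.solve(A,b)
    return x,[np.linalg.norm((np.eye(3)-np.outer(ray(*o)[1],ray(*o)[1]))@(x-o[1][:3,3])) for o in obs]
def blobs(im,lo,hi,amin=30):
    m=cv2.inRange(cv2.cvtColor(im,cv2.COLOR_BGR2HSV),lo,hi)
    n,l,st,c=cv2.connectedComponentsWithStats(m)
    return [(c[i].round(1).tolist(),st[i].tolist()) for i in range(1,n) if st[i][4]>=amin]
def tool():
    s=read_state();return np.array(s["tool_pos"]),R.from_rotvec(s["orientation"]).as_matrix()
def delta(p):
    t,r=tool();return (r.T@(np.array(p)-t)/0.6).round(4)
E
python3 - <<'E'
from h import *
s=read_state();print(s)
for n in("scene","top"):
    im,K,M=cam(n);cv2.imwrite(f"pics/{n}0.png",im);print(n,K.round(1).tolist(),M.round(3).tolist())
    np.savez(f"{n}0.npz",im=im,K=K,M=M)
E
```

```text
{'t': 0.0, 'q': array([ 1.11257430e+00,  1.31143427e-01,  1.48926145e+00, -8.80812981e-06,
        1.52298958e+00, -8.53970165e-02]), 'dq': array([ 7.83002247e-04, -3.18966871e-04,  1.22753089e-03,  7.28182534e-05,
        2.06445453e-04,  5.76812427e-04]), 'joint_torque': array([-3.10000803e-03, -5.59835815e+01, -4.91764069e+01,  7.61867152e-02,
        3.54678452e-02, -1.85856998e-04]), 'tool_pos': array([0.2182812 , 0.55828577, 0.21760783]), 'orientation': array([ 0.29115626,  1.55140799, -0.2938995 ]), 'force': array([ 0.41583292, -0.34145245,  1.79473008]), 'wrist_torque': array([ 4.91289682e-03, -5.19474198e-05, -7.09019185e-03]), 'opening': 0.09284309635646287}
scene [[391.8, 0.0, 247.1], [0.0, 391.8, 186.1], [0.0, 0.0, 1.0]] [[0.503, 0.713, -0.488, 1.054], [0.864, -0.419, 0.279, -0.3], [-0.005, -0.563, -0.827, 1.099], [0.0, 0.0, 0.0, 1.0]]
top [[456.4, 0.0, 252.7], [0.0, 456.4, 196.3], [0.0, 0.0, 1.0]] [[-0.024, -0.998, 0.051, 0.425], [-1.0, 0.023, -0.012, -0.006], [0.011, -0.051, -0.999, 1.553], [0.0, 0.0, 0.0, 1.0]]
```

```bash
python3 -c "
import cv2
a=cv2.imread('pics/scene0.png');print(a.shape)"
```

```text
(384, 512, 3)
```

View pics/scene0.png

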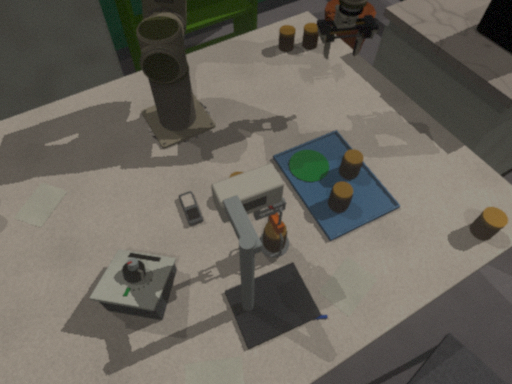

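View pics/top0.png

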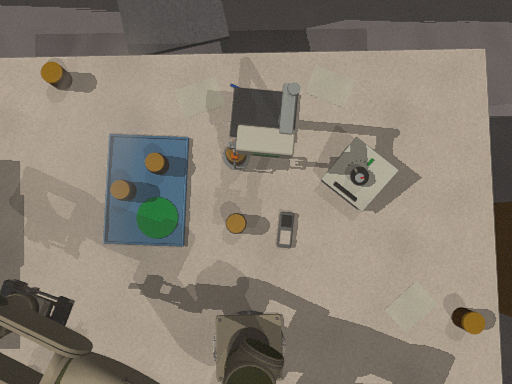

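Scene view: console with knob at about (135,270), carrier at (275,235), and mat at (308,166). Top view: knob (360,176), green mark (370,162), carrier (235,155), mat (157,217), phone (286,229), front jar (236,223), tray jars (155,162) and (121,189).

```bash
python3 - <<'E'
from h import *
import numpy as np
D={n:np.load(n+"0.npz") for n in("scene","top")}
for n in D:
    im=D[n]["im"];print(n,"green",[b for b in blobs(im,(45,90,50),(80,255,255),8) ] )
    print(" orange",blobs(im,(3,180,120),(14,255,255),6)); print(" red",blobs(im,(174,120,80),(180,255,255),4))
a=D["top"]["im"][130:225,205:415];b=D["scene"]["im"][160:330,80:350]
a=cv2.resize(a,None,fx=3.8,fy=3.8,interpolation=3)[:, :798]
cv2.imwrite("pics/crop_top.png",a)
t=D["top"];K,M=t["K"],t["M"]
for n,u,v,z in [("knobtop",360,176,.155),("mark",370,162,.105),("mat",157,217,.012),("j1",155,162,.088),("j2",121,189,.088),("j3",236,223,.088),("phone",286,229,.022),("grip",235,155,.2)]:
    print(n,onz(K,M,u,v,z).round(4))
w,Kw,Mw=cam("wrist");cv2.imwrite("pics/w0.png",w)
E
```

```text
scene green [([221.1, 2.8], [218, 0, 8, 6, 15]), ([221.2, 7.3], [214, 3, 18, 12, 41]), ([211.4, 12.6], [208, 5, 7, 13, 24]), ([236.8, 7.6], [235, 5, 5, 6, 9]), ([225.0, 9.1], [223, 8, 5, 3, 8]), ([201.5, 14.7], [197, 11, 12, 10, 26]), ([194.2, 15.5], [192, 13, 5, 6, 8]), ([205.9, 20.9], [204, 19, 4, 6, 9]), ([192.5, 23.9], [191, 22, 4, 5, 11]), ([308.6, 165.4], [289, 150, 40, 32, 1010]), ([126.6, 291.4], [124, 288, 6, 8, 25])]
 orange [([275.0, 218.2], [272, 214, 6, 10, 39]), ([280.6, 225.2], [278, 223, 6, 5, 13])]
 red []
top green [([370.0, 161.6], [367, 159, 7, 7, 22]), ([156.8, 217.4], [136, 197, 42, 42, 1361])]
 orange [([233.6, 155.9], [231, 152, 7, 7, 25])]
 red []
knobtop [ 0.5513 -0.3548  0.155 ]
mark [ 0.6   -0.401  0.105]
mat [0.4414 0.2992 0.012 ]
j1 [0.6176 0.2883 0.088 ]
j2 [0.533  0.3981 0.088 ]
j3 [0.4154 0.032  0.088 ]
phone [ 0.3909 -0.1332  0.022 ]
grip [0.6185 0.0276 0.2   ]
```

View pics/crop_top.png

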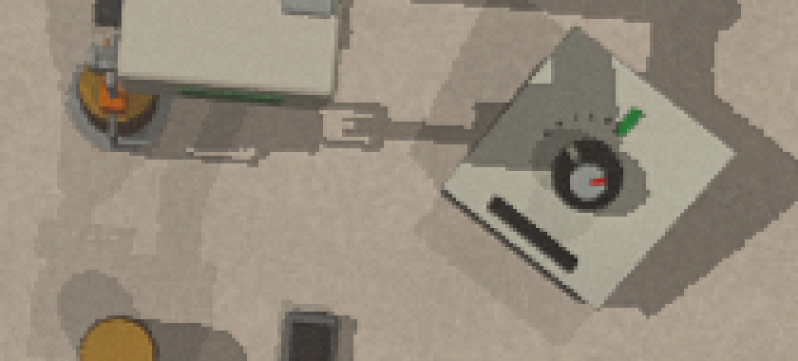

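Crop: carrier grip (112,100) beside the head's left end; knob (587,178) with the white pointer at about (570,152), the red trim line pointing right, and the green mark at (628,122), upslope right. The console's yaw is about -38°.

```bash
python3 - <<'E'
from h import *
t,r=tool();print(r.round(3))
print(delta([.45,-.33,.42]), delta([.45,.1,.42]))
c=read_camera("wrist");print(np.array(c["tool_from_camera"]).round(3).tolist())
E
```

```text
[[-0.001  0.364  0.931]
 [-0.001  0.931 -0.364]
 [-1.    -0.001 -0.   ]]
[-0.3353 -1.2388  0.8989] [-0.3362 -0.5714  0.6378]
[[-0.001, -0.29, 0.957, -0.166], [1.0, -0.001, 0.001, 0.0], [0.0, 0.957, 0.29, -0.082], [0.0, 0.0, 0.0, 1.0]]
```

Emit:
apply_moves(
  series=[
    {"jaw": -1,"linear": [-0.15,0,0],"roll": 0},
    {"jaw": -1,"linear": [-0.33,-0.1,0.15],"roll": 0},
    {"jaw": -1,"linear": [-0.33,-0.2,0.25],"roll": 0},
    {"jaw": -1,"linear": [-0.33,-0.3,0.34],"roll": 0},
    {"jaw": -1,"linear": [-0.33,-0.4,0.43],"roll": 0},
    {"jaw": -1,"linear": [-0.33,-0.49,0.5],"roll": 0},
    {"jaw": -1,"linear": [-0.33,-0.57,0.58],"roll": 0},
    {"jaw": -1,"linear": [-0.33,-0.64,0.64],"roll": 0},
    {"jaw": -1,"linear": [-0.33,-0.72,0.69],"roll": 0},
    {"jaw": -1,"linear": [-0.33,-0.8,0.73],"roll": 0},
    {"jaw": -1,"linear": [-0.33,-0.9,0.77],"roll": 0},
    {"jaw": -1,"linear": [-0.33,-1,0.8],"roll": 0},
    {"jaw": -1,"linear": [-0.33,-1,0.8],"roll": 0},
  ],
)

```text
t: 1.82
tool_pos: [0.4411, -0.1134, 0.4156]
orientation: [0.292, 1.551, -0.293]
force: [1.2, -0.2, -0.3]
opening: 0.0928
```

Emit:
apply_moves(
  series=[
    {"jaw": -1,"linear": [0.05,-0.1,0.1],"roll": -0.2},
    {"jaw": -1,"linear": [0.1,-0.2,0.2],"roll": -0.4},
    {"jaw": -1,"linear": [0.15,-0.31,0.3],"roll": -0.5},
    {"jaw": -1,"linear": [0.15,-0.31,0.31],"roll": -0.55},
    {"jaw": -1,"linear": [0.15,-0.31,0.31],"roll": -0.55},
    {"jaw": -1,"linear": [0.15,-0.31,0.31],"roll": -0.55},
  ],
)

```text
t: 2.58
tool_pos: [0.5459, -0.3558, 0.3228]
orientation: [0.07, 1.574, -0.067]
force: [0.0, -0.6, -0.2]
opening: 0.0932
```

```bash
python3 - <<'E'
from h import *
im,K,M=cam("wrist");np.savez("w1.npz",im=im,K=K,M=M);cv2.imwrite("pics/w1.png",im)
print(tool()[0].round(4),tool()[1].round(3).tolist());print("green",blobs(im,(45,80,40),(85,255,255),20)); print("red",blobs(im,(0,140,90),(8,255,255),6),blobs(im,(172,140,90),(180,255,255),6))
E
```

```text
[ 0.5462 -0.3547  0.3244] [[-0.002, 0.086, 0.996], [0.001, 0.996, -0.086], [-1.0, 0.001, -0.002]]
green [([229.1, 208.0], [222, 199, 15, 19, 128]), ([187.6, 367.1], [124, 361, 106, 11, 626])]
red [([251.7, 176.3], [247, 174, 10, 6, 38])] []
```

View pics/w1.png

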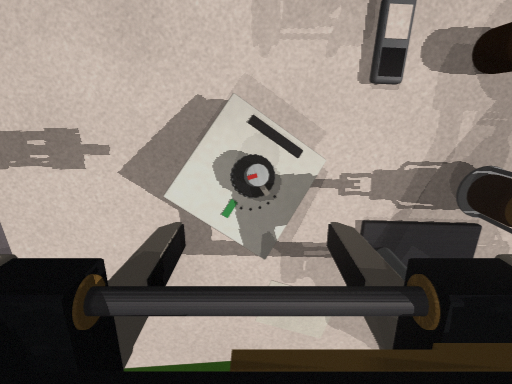

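```bash
python3 - <<'E'
from h import *
D=np.load("w1.npz");im,K,M=D["im"],D["K"],D["M"];T=np.load("top0.npz")
f=[onz(K,M,*p,z) for p,z in [((238,94),.075),((326,162),.075),((165,196),.13),((263,257),.13)]]
for p in f: print(p.round(4))
az=lambda d:np.degrees(np.arctan2(d[1],d[0]))
print("front/back lengths",np.linalg.norm(f[1]-f[0]),np.linalg.norm(f[3]-f[2]),"y-az",az(f[1]-f[0]),az(f[3]-f[2]),"centre",np.mean(f,0).round(4))
print("mark",tri((K,M,229.1,208.),(T["K"],T["M"],370,161.6)))
# knob circle: bbox of dark pixels in local window
g=cv2.cvtColor(im,cv2.COLOR_BGR2GRAY);w=g[145:210,220:290]
m=(w<60).astype(np.uint8);n,l,s,c=cv2.connectedComponentsWithStats(m);print("dark",[(s[i]+[220,145,0,0,0]).tolist() for i in range(1,n) if s[i][4]>50])
cv2.imwrite("pics/k1.png",cv2.resize(im[140:225,215:295],None,fx=7,fy=7,interpolation=cv2.INTER_CUBIC))
E
```

```text
[ 0.4474 -0.3708  0.075 ]
[ 0.555  -0.2495  0.075 ]
[ 0.5706 -0.4795  0.13  ]
[ 0.6744 -0.3554  0.13  ]
front/back lengths 0.16217099186538933 0.1617684871362869 y-az 48.422833713098896 50.08506176912894 centre [ 0.5619 -0.3638  0.1025]
mark (array([ 0.59946774, -0.39707922,  0.11886766]), [np.float64(0.0001782743020284905), np.float64(0.00017827430202854111)])
dark [[231, 155, 44, 43, 934]]
```

View pics/k1.png

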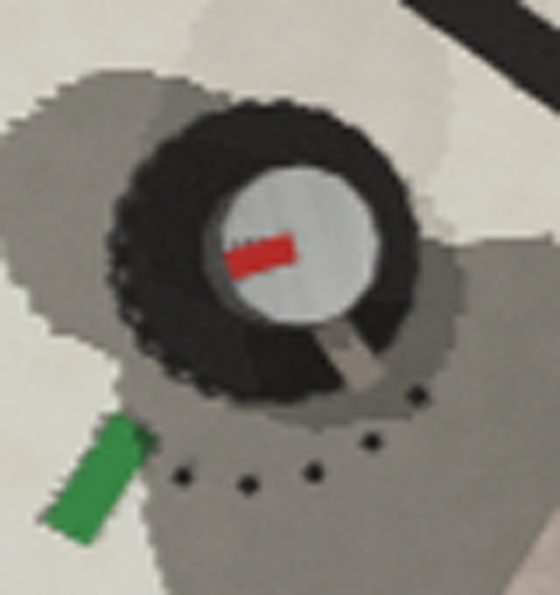

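Crop: trim top centre (301,245), red line end (232,268), pointer inner (330,335) to outer (365,380), green mark centre (98,480).

```bash
cat >> h.py <<'E'
AZ=np.radians(-40.8)
cx=np.array([np.cos(AZ),np.sin(AZ),0]);cy=np.array([-np.sin(AZ),np.cos(AZ),0])
ax=-.342*cx+np.array([0,0,.94]);up=.94*cx+np.array([0,0,.342])
def onplane(K,M,u,v,p0,n):
    o,d=ray(K,M,u,v);return o+d*((p0-o)@n)/(d@n)
def cw(p,c): # angle clockwise from upslope, seen from above face
    d=p-c;return np.arctan2(-(d@cy),d@up)
E
python3 - <<'E'
from h import *
D=np.load("w1.npz");K,M=D["K"],D["M"]
f=lambda x,y:(215+(x-3)/7,140+(y-3)/7)
t=onz(K,M,*f(301,245),.155);rc=t-.035*ax;print("trimtop",t.round(4),"ring",rc.round(4))
top=rc+.013*ax
for p in [(330,335),(347,358),(365,380)]:
    q=onplane(K,M,*f(*p),top,ax);print("ptr r",np.linalg.norm(q-top).round(4),"angle",1.5+cw(q,top))
q=onplane(K,M,*f(98,480),rc-.023*ax,ax);print("mark r",np.linalg.norm(q-rc+.023*ax),cw(q,rc-.023*ax))
q=onplane(K,M,*f(232,268),t,ax);print("trim r",np.linalg.norm(q-t),cw(q,t))
# ring blob mean check
print("proj ring top", proj(K,M,top))
E
```

```text
trimtop [ 0.546  -0.3524  0.155 ] ring [ 0.5551 -0.3603  0.1221]
ptr r 0.0187 angle 0.3260033765711645
ptr r 0.0241 angle 0.31037595010819063
ptr r 0.0295 angle 0.291435413340313
mark r 0.05349218224303894 -0.013512162549841137
trim r 0.012938018806435034 0.6516503728789842
proj ring top [254.04755913 175.40077151]
```

Emit:
apply_moves(
  series=[
    {"jaw": -1,"linear": [0,-0.008,0.016],"roll": 0.3},
    {"jaw": -1,"linear": [0.1,-0.008,0.016],"roll": 0.6},
    {"jaw": -1,"linear": [0.2,-0.008,0.016],"roll": 0.6},
    {"jaw": -1,"linear": [0.28,-0.008,0.016],"roll": 0.6},
    {"jaw": -1,"linear": [0.33,-0.008,0.016],"roll": 0.6},
    {"jaw": -1,"linear": [0.35,-0.008,0.016],"roll": 0.6},
    {"jaw": -1,"linear": [0.35,-0.008,0.016],"roll": 0.6},
    {"jaw": -1,"linear": [0.35,-0.008,0.016],"roll": 0.6},
  ],
  force=20,
)

```text
t: 3.62
tool_pos: [0.5561, -0.3607, 0.1171]
orientation: [0.313, 1.547, -0.315]
force: [0.3, -0.4, -0.2]
opening: 0.0927
```

```bash
python3 - <<'E'
from h import *
t,r=tool();print(t.round(4),np.degrees(np.arctan2(r[1,1],r[0,1])),delta([.555,-.3602,.114]))
E
```

```text
[ 0.5561 -0.3607  0.1171] 67.09519226522862 [ 0.0051  0.0001 -0.002 ]
```

Emit:
apply_moves(
  series=[
    {"jaw": 1,"linear": [0.004,0,-0.002],"roll": 0},
    {"jaw": 1,"linear": [0.004,0,-0.002],"roll": 0},
    {"jaw": 1,"linear": [0.004,0,-0.002],"roll": 0},
    {"jaw": 1,"linear": [0.004,0,-0.002],"roll": 0},
    {"jaw": 1,"linear": [0.004,0,-0.002],"roll": 0},
    {"jaw": 1,"linear": [0.004,0,-0.002],"roll": 0},
  ],
)

```text
t: 4.38
tool_pos: [0.5547, -0.3608, 0.1147]
orientation: [0.312, 1.547, -0.315]
force: [-2.4, -3.1, 0.0]
opening: 0.0571
```

Emit:
apply_moves(
  series=[
    {"jaw": 1,"linear": [0,0,0],"roll": 0.15},
    {"jaw": 1,"linear": [0,0,0],"roll": 0.3},
    {"jaw": 1,"linear": [0,0,0],"roll": 0.45},
    {"jaw": 1,"linear": [0,0,0],"roll": 0.6},
    {"jaw": 1,"linear": [0,0,0],"roll": 0.75},
    {"jaw": 1,"linear": [0,0,0],"roll": 0.9},
    {"jaw": 1,"linear": [0,0,0],"roll": 1},
    {"jaw": 1,"linear": [0,0,0],"roll": 1},
    {"jaw": 1,"linear": [0,0,0],"roll": 1},
  ],
)

```text
t: 5.5
tool_pos: [0.555, -0.3604, 0.1147]
orientation: [0.719, 1.447, -0.72]
force: [-0.3, 1.1, 1.2]
opening: 0.0562
```

Emit:
apply_moves(
  series=[
    {"jaw": 1,"linear": [0,0,0],"roll": 0.12},
    {"jaw": 1,"linear": [0,0,0],"roll": 0.17},
    {"jaw": 1,"linear": [0,0,0],"roll": 0.17},
    {"jaw": -1,"linear": [0,0,0],"roll": 0.17},
    {"jaw": -1,"linear": [0,0,0],"roll": 0.17},
    {"jaw": -1,"linear": [0,0,0],"roll": 0.17},
    {"jaw": -1,"linear": [0,0,0],"roll": 0.17},
    {"jaw": -1,"linear": [0,0,0],"roll": -0.1},
    {"jaw": -1,"linear": [0,0,0],"roll": -0.4},
    {"jaw": -1,"linear": [0,0,0],"roll": -0.7},
    {"jaw": -1,"linear": [0,0,0],"roll": -0.95},
    {"jaw": -1,"linear": [0,0,0],"roll": -0.95},
    {"jaw": -1,"linear": [0,0,0],"roll": -0.95},
  ],
)

```text
t: 7.12
tool_pos: [0.555, -0.3604, 0.1147]
orientation: [0.335, 1.543, -0.336]
force: [0.7, 0.6, 0.1]
opening: 0.093
```

```bash
python3 - <<'E'
from h import *
t,r=tool();print(t.round(4),np.degrees(np.arctan2(r[1,1],r[0,1])),delta([.555,-.3602,.114]))
im,K,M=cam("wrist");np.savez("w2.npz",im=im,K=K,M=M)
rc=np.array([.5551,-.3603,.1221]);u=proj(K,M,rc+.013*ax);print(u);x,y=(u-60).astype(int).clip(0)
cv2.imwrite("pics/k2.png",cv2.resize(im[y:y+120,x:x+120],None,fx=5,fy=5,interpolation=cv2.INTER_CUBIC));print(x,y)
E
```

```text
[ 0.555  -0.3604  0.1147] 65.48295302697332 [ 0.0012  0.0003 -0.0001]
[257.2992671  244.39530297]
197 184
```

View pics/k2.png

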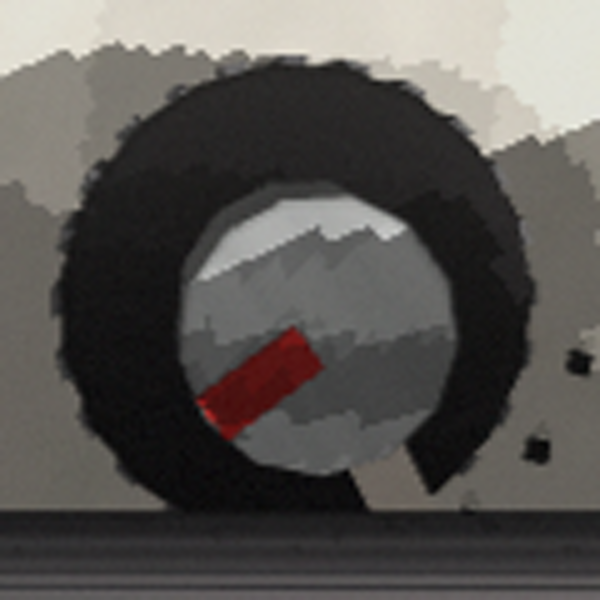

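Crop: pointer midline about (380,460)→(402,503), trim centre (318,333), red end (216,422). The ring has turned and the trim looks unmoved.

```bash
python3 - <<'E'
from h import *
D=np.load("w2.npz");K,M=D["K"],D["M"]
f=lambda x,y:(197+(x-2)/5,184+(y-2)/5)
t=onz(K,M,*f(318,333),.155);rc=t-.035*ax;print("ring",rc.round(4))
top=rc+.013*ax
for p in [(380,460),(391,482),(402,503)]:
    q=onplane(K,M,*f(*p),top,ax);print("ptr r",np.linalg.norm(q-top).round(4),"angle",1.5+cw(q,top))
q=onplane(K,M,*f(216,422),t,ax);print("trim r",np.linalg.norm(q-t),cw(q,t))
E
```

```text
ring [ 0.5543 -0.3608  0.1221]
ptr r 0.021 angle 0.75219914811654
ptr r 0.0239 angle 0.754007196591297
ptr r 0.0266 angle 0.7534376104460313
trim r 0.013350666375175185 0.6026633250782037
```

Emit:
apply_moves(
  series=[
    {"jaw": 1,"linear": [0,0,0],"roll": 0.1},
    {"jaw": 1,"linear": [0,0,0],"roll": 0.1},
    {"jaw": 1,"linear": [0,0,0],"roll": 0.1},
    {"jaw": 1,"linear": [0,0,0],"roll": 0.1},
    {"jaw": 1,"linear": [0,0,0],"roll": 0.1},
    {"jaw": 1,"linear": [0,0,0],"roll": 0.1},
    {"jaw": 1,"linear": [0,0,0],"roll": 0.1},
    {"jaw": 1,"linear": [0,0,0],"roll": 0.2},
    {"jaw": 1,"linear": [0,0,0],"roll": 0.3},
    {"jaw": 1,"linear": [0,0,0],"roll": 0.4},
    {"jaw": 1,"linear": [0,0,0],"roll": 0.5},
    {"jaw": 1,"linear": [0,0,0],"roll": 0.6},
    {"jaw": 1,"linear": [0,0,0],"roll": 0.7},
    {"jaw": 1,"linear": [0,0,0],"roll": 0.8},
    {"jaw": 1,"linear": [0,0,0],"roll": 0.9},
    {"jaw": 1,"linear": [0,0,0],"roll": 1},
    {"jaw": 1,"linear": [0,0,0],"roll": 1},
    {"jaw": 1,"linear": [0,0,0],"roll": 1},
  ],
  force=35,
)

```text
t: 9.43
tool_pos: [0.5551, -0.3603, 0.1148]
orientation: [0.74, 1.439, -0.741]
force: [-2.6, -1.7, -0.2]
opening: 0.0558
```

```bash
cat > ptr.py <<'E'
from h import *
import sys
# pointer angle from the wrist view: bright pixels on the ring's top annulus, r 17-26 mm
im,K,M=cam("wrist");np.savez(sys.argv[1]+".npz",im=im,K=K,M=M)
g=cv2.cvtColor(im,cv2.COLOR_BGR2GRAY);rc=np.array([.5545,-.3606,.1221]);top=rc+.013*ax
al=np.radians(np.arange(-180,180,2));best=[]
for a in al:
    v=[]
    for r in np.arange(.019,.0265,.001):
        u=proj(K,M,top+r*(np.cos(a)*up-np.sin(a)*cy)).round().astype(int)
        v.append(int(g[u[1],u[0]]) if 0<=u[0]<512 and 0<=u[1]<384 else -1)
    best.append(np.mean(v))
b=np.array(best);print([(round(1.5+al[i],2),int(b[i])) for i in np.argsort(-b)[:10]])
t,r=tool();print(t.round(4),np.degrees(np.arctan2(r[1,1],r[0,1])).round(1))
E
python3 ptr.py w3
```

```text
[(np.float64(1.26), 110), (np.float64(1.22), 110), (np.float64(1.19), 110), (np.float64(1.08), 109), (np.float64(1.15), 109), (np.float64(1.05), 109), (np.float64(1.12), 109), (np.float64(1.29), 99), (np.float64(1.01), 97), (np.float64(1.33), 49)]
[ 0.5551 -0.3603  0.1148] 35.6
```

Emit:
apply_moves(
  series=[
    {"jaw": 1,"linear": [0,0,0],"roll": 0.15},
    {"jaw": 1,"linear": [0,0,0],"roll": 0.3},
    {"jaw": 1,"linear": [0,0,0],"roll": 0.45},
    {"jaw": 1,"linear": [0,0,0],"roll": 0.6},
    {"jaw": 1,"linear": [0,0,0],"roll": 0.65},
    {"jaw": 1,"linear": [0,0,0],"roll": 0.65},
    {"jaw": 1,"linear": [0,0,0],"roll": 0.65},
  ],
)

```text
t: 10.35
tool_pos: [0.5553, -0.3595, 0.1158]
orientation: [1.0, 1.328, -0.998]
force: [-6.5, 4.1, 7.4]
opening: 0.0573
```

```bash
python3 ptr.py w4
```

```text
[(np.float64(1.5), 203), (np.float64(1.36), 201), (np.float64(1.4), 201), (np.float64(1.33), 197), (np.float64(1.43), 192), (np.float64(1.47), 192), (np.float64(1.53), 188), (np.float64(1.57), 182), (np.float64(1.29), 152), (np.float64(1.6), 115)]
[ 0.5553 -0.3595  0.1158] 16.1
```

Emit:
apply_moves(
  series=[
    {"jaw": -1,"linear": [0,0,0],"roll": 0},
    {"jaw": -1,"linear": [0,0,0],"roll": 0},
    {"jaw": -1,"linear": [0,0,0],"roll": 0},
    {"jaw": -1,"linear": [0,0,0],"roll": 0},
    {"jaw": -1,"linear": [-0.1,0,0],"roll": -0.3},
    {"jaw": -1,"linear": [-0.2,0,0],"roll": -0.6},
    {"jaw": -1,"linear": [-0.2,0,0],"roll": -0.9},
    {"jaw": -1,"linear": [-0.2,0,0],"roll": -1},
    {"jaw": -1,"linear": [-0.2,0,0],"roll": -1},
  ],
)

```text
t: 11.52
tool_pos: [0.5551, -0.3595, 0.2358]
orientation: [0.599, 1.485, -0.599]
force: [-0.0, -1.0, -0.3]
opening: 0.093
```

```bash
python3 ptr.py w5;  python3 - <<'E'
from h import *
D=np.load("w5.npz");im,K,M=D["im"],D["K"],D["M"]
u=proj(K,M,np.array([.5545,-.3606,.13]));x,y=(u-50).astype(int).clip(0);print(x,y)
cv2.imwrite("pics/k3.png",cv2.resize(im[y:y+100,x:x+100],None,fx=6,fy=6,interpolation=cv2.INTER_CUBIC))
E
```

```text
[(np.float64(1.36), 176), (np.float64(1.4), 175), (np.float64(1.5), 175), (np.float64(1.47), 175), (np.float64(1.43), 174), (np.float64(1.33), 167), (np.float64(1.53), 164), (np.float64(1.29), 135), (np.float64(1.57), 118), (np.float64(1.6), 98)]
[ 0.555  -0.3594  0.2356] 46.1
204 139
```

View pics/k3.png

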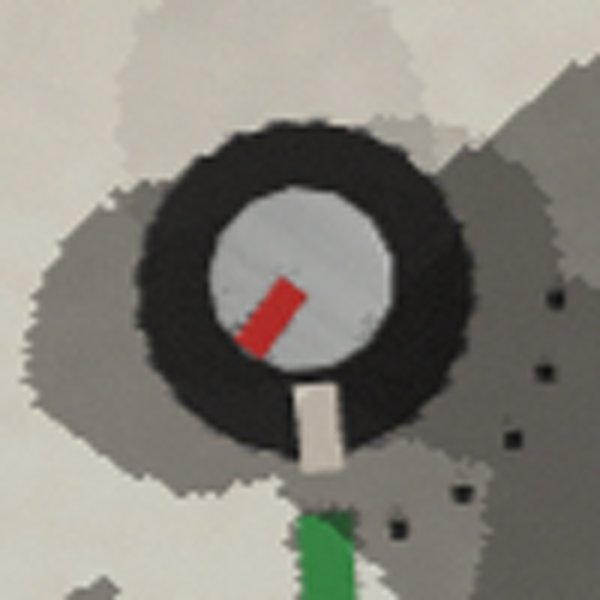

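The white pointer (318,428) points nearly at the green mark (327,540); the red trim line (250,348) is unchanged.

```bash
python3 - <<'E'
from h import *
D=np.load("w5.npz");K,M=D["K"],D["M"]
f=lambda x,y:(204+(x-2.5)/6,139+(y-2.5)/6)
t=onz(K,M,*f(302,278),.155);rc=t-.035*ax;print("ring",rc.round(4))
top=rc+.013*ax
for p in [(315,385),(318,428),(322,470)]:
    q=onplane(K,M,*f(*p),top,ax);print("ptr r",np.linalg.norm(q-top).round(4),"angle",1.5+cw(q,top))
for p in [(327,520),(327,560),(327.5,595)]:
    q=onplane(K,M,*f(*p),rc-.023*ax,ax);print("mark r",np.linalg.norm(q-rc+.023*ax).round(4),1.5+cw(q,rc-.023*ax))
q=onplane(K,M,*f(250,350),t,ax);print("trim",np.linalg.norm(q-t),cw(q,t))
E
```

```text
ring [ 0.5549 -0.3603  0.1221]
ptr r 0.0163 angle 1.4510422512158718
ptr r 0.0234 angle 1.4604277114250717
ptr r 0.0303 angle 1.4595422328751049
mark r 0.0411 1.471642181824756
mark r 0.0485 1.4838630208551846
mark r 0.055 1.4901685341593254
trim 0.013549096018218418 0.6761406809708168
```

Emit:
apply_moves(
  series=[
    {"jaw": -1,"linear": [-0.1,0,0],"roll": -0.2},
    {"jaw": -1,"linear": [-0.2,0.02,-0.05],"roll": -0.4},
    {"jaw": -1,"linear": [-0.3,0.06,-0.12],"roll": -0.6},
    {"jaw": -1,"linear": [-0.38,0.1,-0.2],"roll": -0.8},
    {"jaw": -1,"linear": [-0.45,0.15,-0.28],"roll": -1},
    {"jaw": -1,"linear": [-0.52,0.2,-0.37],"roll": -1},
    {"jaw": -1,"linear": [-0.52,0.24,-0.44],"roll": -1},
    {"jaw": -1,"linear": [-0.52,0.27,-0.5],"roll": -1},
    {"jaw": -1,"linear": [-0.52,0.27,-0.5],"roll": -1},
    {"jaw": -1,"linear": [-0.52,0.27,-0.5],"roll": -1},
  ],
)

```text
t: 12.82
tool_pos: [0.4511, -0.0343, 0.5475]
orientation: [0.19, 1.561, -0.191]
force: [0.2, -1.1, 0.3]
opening: 0.0931
```

```bash
cat > st.py <<'E'
from h import *
s=read_state();t,r=tool();print("q",s["q"].round(3),"pos",t.round(4));print(r.round(3).tolist(),"x az/el",np.degrees([np.arctan2(r[1,0],r[0,0]),np.arcsin(r[2,0])]).round(1))
E
python3 st.py; python3 - <<'E'
from h import *
im,K,M=cam("wrist");np.savez("w6.npz",im=im,K=K,M=M);cv2.imwrite("pics/w6.png",im)
E
```

```text
q [-0.189 -0.144  1.155 -0.     2.129 -1.517] pos [ 0.4511 -0.0343  0.5475]
[[0.002, 0.24, 0.971], [-0.0, 0.971, -0.24], [-1.0, 0.0, 0.002]] x az/el [-13.2 -89.9]
```

Emit:
apply_moves(
  series=[
    {"jaw": -1,"linear": [-0.1,0.09,0],"roll": -0.3},
    {"jaw": -1,"linear": [-0.2,0.1,0.1],"roll": -0.31},
    {"jaw": -1,"linear": [-0.2,0.11,0.2],"roll": -0.31},
    {"jaw": -1,"linear": [-0.2,0.13,0.3],"roll": -0.31},
    {"jaw": -1,"linear": [-0.2,0.14,0.4],"roll": -0.31},
    {"jaw": -1,"linear": [-0.2,0.16,0.5],"roll": -0.31},
    {"jaw": -1,"linear": [-0.2,0.17,0.6],"roll": -0.31},
    {"jaw": -1,"linear": [-0.2,0.19,0.7],"roll": -0.31},
  ],
)

```text
t: 13.88
tool_pos: [0.6884, -0.0172, 0.5749]
orientation: [0.066, 1.531, -0.065]
force: [-0.5, -0.2, 0.5]
opening: 0.0931
```

```bash
python3 st.py
```

```text
q [-0.101  0.733  0.024  0.004  2.346 -1.585] pos [ 0.6884 -0.0172  0.5749]
[[0.039, 0.084, 0.996], [-0.001, 0.996, -0.084], [-0.999, 0.002, 0.039]] x az/el [ -1.6 -87.8]
```

Emit:
apply_moves(
  series=[
    {"jaw": -1,"linear": [0,0,0.2],"roll": 0},
    {"jaw": -1,"linear": [0,0,0.5],"roll": 0},
    {"jaw": -1,"linear": [0,0,1],"roll": 0},
    {"jaw": -1,"linear": [0,0,1],"roll": 0},
  ],
)

```text
t: 14.38
tool_pos: [0.7833, -0.0316, 0.4816]
orientation: [0.066, 1.484, -0.065]
force: [-0.3, -0.4, -1.1]
opening: 0.093
```

```bash
python3 st.py
```

```text
q [-0.109  0.866  0.024  0.008  2.167 -1.59 ] pos [ 0.7833 -0.0316  0.4816]
[[0.085, 0.085, 0.993], [-0.003, 0.996, -0.085], [-0.996, 0.004, 0.085]] x az/el [ -2.  -85.1]
```

Emit:
apply_moves(
  series=[
    {"jaw": -1,"linear": [-0.5,0,1],"roll": 0},
    {"jaw": -1,"linear": [-0.7,0,1],"roll": 0},
    {"jaw": -1,"linear": [-0.7,0,1],"roll": 0},
  ],
)

```text
t: 14.75
tool_pos: [0.7949, -0.0375, 0.4966]
orientation: [0.066, 1.428, -0.065]
force: [-0.3, -0.1, 0.6]
opening: 0.093
```

```bash
python3 st.py
```

```text
q [-0.117  0.85   0.022  0.013  2.128 -1.595] pos [ 0.7949 -0.0375  0.4966]
[[0.141, 0.085, 0.986], [-0.006, 0.996, -0.085], [-0.99, 0.006, 0.141]] x az/el [ -2.3 -81.9]
```

Emit:
apply_moves(
  series=[
    {"jaw": -1,"linear": [-0.7,0,1],"roll": 0},
    {"jaw": -1,"linear": [-0.7,0,1],"roll": 0},
    {"jaw": -1,"linear": [-0.7,0,1],"roll": 0},
  ],
)

```text
t: 15.12
tool_pos: [0.8006, -0.0426, 0.5205]
orientation: [0.065, 1.371, -0.065]
force: [0.2, -0.4, 0.4]
opening: 0.0931
```

```bash
python3 st.py
```

```text
q [-0.125  0.822  0.023  0.018  2.098 -1.599] pos [ 0.8006 -0.0426  0.5205]
[[0.197, 0.084, 0.977], [-0.009, 0.996, -0.084], [-0.98, 0.008, 0.198]] x az/el [ -2.6 -78.6]
```

Emit:
apply_moves(
  series=[
    {"jaw": -1,"linear": [-0.6,0,1],"roll": 0},
  ],
)

```text
t: 15.25
tool_pos: [0.8109, -0.0449, 0.5311]
orientation: [0.064, 1.327, -0.065]
force: [0.4, 0.6, 0.4]
opening: 0.0929
```

Emit:
apply_moves(
  series=[
    {"jaw": -1,"linear": [-0.6,0,1],"roll": 0},
  ],
)

```text
t: 15.38
tool_pos: [0.8195, -0.047, 0.5459]
orientation: [0.063, 1.281, -0.065]
force: [0.3, -0.1, 0.3]
opening: 0.0926
```

Emit:
apply_moves(
  series=[
    {"jaw": -1,"linear": [-0.6,0,1],"roll": 0},
  ],
)

```text
t: 15.5
tool_pos: [0.8267, -0.0489, 0.5625]
orientation: [0.062, 1.234, -0.065]
force: [-0.3, -0.4, 0.3]
opening: 0.0933
```

Emit:
apply_moves(
  series=[
    {"jaw": -1,"linear": [-0.6,0,1],"roll": 0},
  ],
)

```text
t: 15.62
tool_pos: [0.8326, -0.0506, 0.5807]
orientation: [0.061, 1.187, -0.065]
force: [-0.2, -0.9, 0.7]
opening: 0.0929
```

Emit:
apply_moves(
  series=[
    {"jaw": -1,"linear": [-0.6,0,1],"roll": 0},
    {"jaw": -1,"linear": [-0.6,0,1],"roll": 0},
    {"jaw": -1,"linear": [-0.6,0,1],"roll": 0},
    {"jaw": -1,"linear": [-0.6,0,1],"roll": 0},
    {"jaw": -1,"linear": [-0.6,0,1],"roll": 0},
    {"jaw": -1,"linear": [-0.6,0,1],"roll": 0},
    {"jaw": -1,"linear": [-0.6,0,1],"roll": 0},
    {"jaw": -1,"linear": [-0.6,0,1],"roll": 0},
  ],
)

```text
t: 16.62
tool_pos: [0.8106, -0.0559, 0.6342]
orientation: [0.059, 1.128, -0.066]
force: [-0.5, 0.4, 0.7]
opening: 0.0931
```

```bash
python3 st.py
```

```text
q [-0.151  0.698  0.023  0.046  1.98  -1.609] pos [ 0.8106 -0.0559  0.6342]
[[0.427, 0.082, 0.901], [-0.023, 0.997, -0.08], [-0.904, 0.014, 0.427]] x az/el [ -3.  -64.7]
```

```bash
cat > fk.py <<'E'
import numpy as np
from scipy.spatial.transform import Rotation as R
from scipy.optimize import least_squares
Ry=lambda a:R.from_rotvec([0,a,0]).as_matrix();Rz=lambda a:R.from_rotvec([0,0,a]).as_matrix()
def rot(q,s4=1,s1=0): # zero pose points up: local z along link
    A=Rz(q[0])@Ry(q[1]+q[2])
    return A@Rz(s4*q[3])@Ry(q[4])
def fk(q,P,s4=1):
    a,b,h,L1,L2,Lt=P;z=np.array([0,0,1.])
    B=Rz(q[0])
    return B@np.array([a,b,h])+B@Ry(q[1])@z*L1+B@Ry(q[1]+q[2])@z*L2+rot(q,s4)@z*Lt
Q=[([1.11257,.13114,1.48926,0,1.52299,-.0854],[.21828,.55829,.21761]),([-.189,-.144,1.155,0,2.129,-1.517],[.4511,-.0343,.5475]),
([-.101,.733,.024,.004,2.346,-1.585],[.6884,-.0172,.5749]),([-.109,.866,.024,.008,2.167,-1.59],[.7833,-.0316,.4816]),([-.117,.85,.022,.013,2.128,-1.595],[.7949,-.0375,.4966]),
([-.125,.822,.023,.018,2.098,-1.599],[.8006,-.0426,.5205]),([-.151,.698,.023,.046,1.98,-1.609],[.8106,-.0559,.6342])]
fit=least_squares(lambda P:np.ravel([fk(q,P)-p for q,p in Q]),[0,.05,.3,.4,.4,.3]);P=fit.x
lo=np.array([-2.96,-.89,.02,-1.34,0]);hi=np.array([2.96,2.26,2.5,4.48,2.73])
def ik(p,t,q0=(0,.3,1.5,.1,.5)):
    f=lambda q:np.r_[fk(q,P)-p,.3*(rot(q)[:,2]-t)]
    r=least_squares(f,np.clip(q0,lo+.01,hi-.01),bounds=(lo,hi));return r.x,np.abs(r.fun).max()
def tdir(az,el):
    a,e=np.radians([az,el]);return np.array([np.cos(e)*np.cos(a),np.cos(e)*np.sin(a),np.sin(e)])
E
python3 - <<'E'
from fk import *
print(P.round(4),np.abs(fit.fun).max(), rot(Q[-1][0])[:,2].round(3))
for el in(-30,-40,-45,-50,-60):
    for p in ([.60,.03,.15],[.60,.03,.19],[.6,.12,.19],[.44,.30,.20],[.44,.30,.13]):
        q,e=ik(np.array(p),tdir(-4,el));print(el,p,q.round(2),round(e,4))
E
```

```text
[0.0089 0.0507 0.294  0.386  0.5676 0.4238] 0.02511264775803501 [ 0.427 -0.022 -0.904]
-30 [0.6, 0.03, 0.15] [ 0.13 -0.63  2.5  -0.51  0.47] 0.0416
-30 [0.6, 0.03, 0.19] [ 0.1  -0.74  2.5  -0.38  0.52] 0.0365
-30 [0.6, 0.12, 0.19] [ 0.43 -0.63  2.5  -0.92  0.6 ] 0.0201
-30 [0.44, 0.3, 0.2] [ 1.2  -0.55  2.5  -1.15  1.14] 0.0019
-30 [0.44, 0.3, 0.13] [ 1.21 -0.35  2.5  -1.22  1.09] 0.0099
-40 [0.6, 0.03, 0.15] [ 0.04 -0.68  2.5  -0.19  0.54] 0.017
-40 [0.6, 0.03, 0.19] [ 0.02 -0.78  2.5  -0.14  0.6 ] 0.0105
-40 [0.6, 0.12, 0.19] [ 0.32 -0.72  2.5  -0.54  0.6 ] 0.0014
-40 [0.44, 0.3, 0.2] [ 1.08 -0.61  2.42 -0.91  1.09] 0.0
-40 [0.44, 0.3, 0.13] [ 1.08 -0.51  2.5  -0.99  0.99] 0.0
-45 [0.6, 0.03, 0.15] [ 0.01 -0.7   2.5  -0.11  0.58] 0.0052
-45 [0.6, 0.03, 0.19] [ 0.   -0.77  2.49 -0.08  0.65] 0.0
-45 [0.6, 0.12, 0.19] [ 0.28 -0.66  2.43 -0.41  0.67] 0.0
-45 [0.44, 0.3, 0.2] [ 1.01 -0.6   2.37 -0.78  1.09] 0.0
-45 [0.44, 0.3, 0.13] [ 1.01 -0.53  2.45 -0.85  0.98] 0.0
-50 [0.6, 0.03, 0.15] [-0.01 -0.65  2.45 -0.07  0.65] 0.0
-50 [0.6, 0.03, 0.19] [-0.01 -0.68  2.39 -0.06  0.73] 0.0
-50 [0.6, 0.12, 0.19] [ 0.26 -0.59  2.34 -0.31  0.75] 0.0
-50 [0.44, 0.3, 0.2] [ 0.94 -0.58  2.31 -0.66  1.09] 0.0
-50 [0.44, 0.3, 0.13] [ 0.94 -0.52  2.4  -0.72  0.98] 0.0
-60 [0.6, 0.03, 0.15] [-0.02 -0.47  2.26 -0.04  0.83] 0.0
-60 [0.6, 0.03, 0.19] [-0.02 -0.5   2.2  -0.03  0.91] 0.0
-60 [0.6, 0.12, 0.19] [ 0.21 -0.43  2.16 -0.18  0.92] 0.0
-60 [0.44, 0.3, 0.2] [ 0.81 -0.51  2.19 -0.44  1.14] 0.0
-60 [0.44, 0.3, 0.13] [ 0.81 -0.46  2.29 -0.47  1.02] 0.0
```

View pics/w6.png

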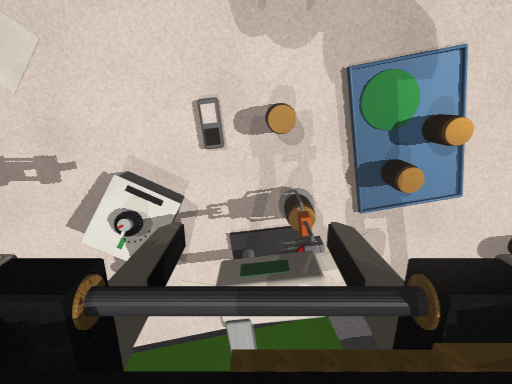

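w6 view: carrier's orange grip at (303,222), hook at about (300,243), mat (390,98), front jar (281,118), tray jars (455,130) and (408,178), head's underside from row 255.

```bash
python3 - <<'E'
s=open('fk.py').read()
s=s.replace("a,b,h,L1,L2,Lt=P;","a,b,h,L1,L2,Lt,e=P;").replace("z*L2+rot","z*L2+B@Ry(q[1]+q[2])@np.array([e,0,0])+rot").replace("[0,.05,.3,.4,.4,.3]","[0,.05,.3,.4,.4,.3,0]")
open('fk.py','w').write(s)
E
python3 - <<'E'
from fk import *
print(P.round(4),np.abs(fit.fun).max())
for el in(-30,-40,-45,-50,-60):
    for p in ([.60,.03,.15],[.60,.03,.19],[.6,.12,.19],[.44,.30,.20],[.44,.30,.13]):
        q,e=ik(np.array(p),tdir(-4,el));print(el,p,q.round(2),round(e,4))
E
```

```text
[0.0006 0.0512 0.3182 0.3689 0.5528 0.3771 0.0618] 0.00048394328850078633
-30 [0.6, 0.03, 0.15] [ 0.04 -0.49  2.5  -0.7   0.17] 0.0158
-30 [0.6, 0.03, 0.19] [ 0.03 -0.62  2.5  -0.37  0.27] 0.0111
-30 [0.6, 0.12, 0.19] [ 0.31 -0.54  2.48 -1.07  0.38] 0.0
-30 [0.44, 0.3, 0.2] [ 1.08 -0.42  2.38 -1.18  1.03] 0.0
-30 [0.44, 0.3, 0.13] [ 1.08 -0.24  2.4  -1.3   0.96] 0.0
-40 [0.6, 0.03, 0.15] [-0.   -0.54  2.45 -0.14  0.36] 0.0
-40 [0.6, 0.03, 0.19] [-0.   -0.61  2.42 -0.11  0.47] 0.0
-40 [0.6, 0.12, 0.19] [ 0.27 -0.5   2.35 -0.54  0.52] 0.0
-40 [0.44, 0.3, 0.2] [ 0.98 -0.47  2.31 -0.91  1.01] 0.0
-40 [0.44, 0.3, 0.13] [ 0.98 -0.34  2.35 -1.01  0.9 ] 0.0
-45 [0.6, 0.03, 0.15] [-0.01 -0.49  2.37 -0.09  0.48] 0.0
-45 [0.6, 0.03, 0.19] [-0.01 -0.56  2.34 -0.08  0.58] 0.0
-45 [0.6, 0.12, 0.19] [ 0.25 -0.46  2.27 -0.4   0.61] 0.0
-45 [0.44, 0.3, 0.2] [ 0.93 -0.47  2.26 -0.77  1.02] 0.0
-45 [0.44, 0.3, 0.13] [ 0.93 -0.36  2.32 -0.86  0.9 ] 0.0
-50 [0.6, 0.03, 0.15] [-0.01 -0.44  2.29 -0.07  0.59] 0.0
-50 [0.6, 0.03, 0.19] [-0.01 -0.49  2.25 -0.06  0.69] 0.0
-50 [0.6, 0.12, 0.19] [ 0.23 -0.41  2.2  -0.3   0.7 ] 0.0
-50 [0.44, 0.3, 0.2] [ 0.87 -0.46  2.21 -0.65  1.04] 0.0
-50 [0.44, 0.3, 0.13] [ 0.87 -0.36  2.27 -0.72  0.91] 0.0
-60 [0.6, 0.03, 0.15] [-0.02 -0.31  2.12 -0.03  0.8 ] 0.0
-60 [0.6, 0.03, 0.19] [-0.02 -0.35  2.08 -0.03  0.89] 0.0
-60 [0.6, 0.12, 0.19] [ 0.19 -0.29  2.03 -0.17  0.9 ] 0.0
-60 [0.44, 0.3, 0.2] [ 0.77 -0.4   2.1  -0.43  1.11] 0.0
-60 [0.44, 0.3, 0.13] [ 0.77 -0.32  2.17 -0.46  0.98] 0.0
```

Emit:
apply_moves(
  series=[
    {"jaw": -1,"linear": [-0.3,0,1],"roll": 0},
  ],
)

```text
t: 16.75
tool_pos: [0.8247, -0.0578, 0.6431]
orientation: [0.058, 1.083, -0.066]
force: [-0.5, -0.6, -0.0]
opening: 0.0929
```

Emit:
apply_moves(
  series=[
    {"jaw": -1,"linear": [-0.3,0,1],"roll": 0},
  ],
)

```text
t: 16.88
tool_pos: [0.8376, -0.0598, 0.6535]
orientation: [0.056, 1.037, -0.066]
force: [-0.2, 0.2, 0.3]
opening: 0.0928
```

Emit:
apply_moves(
  series=[
    {"jaw": -1,"linear": [-0.2,0,1],"roll": 0},
  ],
)

```text
t: 17.0
tool_pos: [0.852, -0.0618, 0.6633]
orientation: [0.055, 0.99, -0.067]
force: [-0.1, -0.0, 0.1]
opening: 0.0928
```

Emit:
apply_moves(
  series=[
    {"jaw": -1,"linear": [-0.2,0,1],"roll": 0},
  ],
)

```text
t: 17.12
tool_pos: [0.8654, -0.0637, 0.674]
orientation: [0.053, 0.944, -0.067]
force: [-0.2, -0.2, -1.4]
opening: 0.0931
```

Emit:
apply_moves(
  series=[
    {"jaw": -1,"linear": [-0.1,0,1],"roll": 0},
  ],
)

```text
t: 17.25
tool_pos: [0.8803, -0.0655, 0.684]
orientation: [0.052, 0.897, -0.067]
force: [0.3, 0.3, -0.6]
opening: 0.0928
```

Emit:
apply_moves(
  series=[
    {"jaw": -1,"linear": [-0.1,0,1],"roll": 0},
  ],
)

```text
t: 17.38
tool_pos: [0.894, -0.0674, 0.6946]
orientation: [0.05, 0.851, -0.068]
force: [-0.4, -0.4, -1.0]
opening: 0.0928
```

```bash
python3 st.py
```

```text
q [-0.16   0.693  0.024  0.066  1.708 -1.611] pos [ 0.894  -0.0674  0.6946]
[[0.657, 0.08, 0.749], [-0.04, 0.997, -0.072], [-0.753, 0.017, 0.658]] x az/el [ -3.5 -48.8]
```

Emit:
apply_moves(
  series=[
    {"jaw": -1,"linear": [-0.1,0,1],"roll": 0},
  ],
)

```text
t: 17.5
tool_pos: [0.9053, -0.069, 0.7078]
orientation: [0.049, 0.805, -0.068]
force: [0.5, 0.5, 0.0]
opening: 0.0928
```

Emit:
apply_moves(
  series=[
    {"jaw": -1,"linear": [-0.1,0,1],"roll": 0},
  ],
)

```text
t: 17.62
tool_pos: [0.9145, -0.0705, 0.723]
orientation: [0.047, 0.759, -0.069]
force: [-0.3, -0.6, 0.0]
opening: 0.0932
```

```bash
python3 st.py; python3 -c "
from h import *
print(delta([.5,0,.6]),delta([.42,.03,.30]))"
```

```text
q [-0.163  0.687  0.024  0.073  1.623 -1.611] pos [ 0.9145 -0.0705  0.723 ]
[[0.724, 0.079, 0.686], [-0.045, 0.997, -0.068], [-0.689, 0.018, 0.725]] x az/el [ -3.6 -43.5]
[-0.364   0.0586 -0.6302] [-0.1184  0.0887 -1.0874]
```

Emit:
apply_moves(
  series=[
    {"jaw": -1,"linear": [-0.1,0.01,-0.1],"roll": 0},
    {"jaw": -1,"linear": [-0.18,0.02,-0.2],"roll": 0},
    {"jaw": -1,"linear": [-0.24,0.03,-0.3],"roll": 0},
    {"jaw": -1,"linear": [-0.28,0.04,-0.4],"roll": 0},
    {"jaw": -1,"linear": [-0.32,0.05,-0.5],"roll": 0},
    {"jaw": -1,"linear": [-0.36,0.06,-0.6],"roll": 0},
    {"jaw": -1,"linear": [-0.32,0.07,-0.7],"roll": 0},
    {"jaw": -1,"linear": [-0.26,0.08,-0.8],"roll": 0},
    {"jaw": -1,"linear": [-0.2,0.09,-0.9],"roll": 0},
    {"jaw": -1,"linear": [-0.14,0.09,-1],"roll": 0},
    {"jaw": -1,"linear": [-0.12,0.09,-1],"roll": 0},
    {"jaw": -1,"linear": [-0.12,0.09,-1],"roll": 0},
    {"jaw": -1,"linear": [-0.12,0.09,-1],"roll": 0},
    {"jaw": -1,"linear": [-0.12,0.09,-1],"roll": 0},
    {"jaw": -1,"linear": [-0.12,0.09,-1],"roll": 0},
  ],
)

```text
t: 19.5
tool_pos: [0.5215, 0.0441, 0.3486]
orientation: [0.041, 0.804, -0.088]
force: [-0.2, -0.5, 0.1]
opening: 0.0933
```

```bash
python3 st.py; python3 - <<'E'
from h import *
im,K,M=cam("wrist");np.savez("w7.npz",im=im,K=K,M=M);cv2.imwrite("pics/w7.png",cv2.resize(im,(768,576)))
E
```

```text
q [ 0.063 -0.893  2.225 -0.123  1.053 -1.393] pos [0.5215 0.0441 0.3486]
[[0.69, 0.094, 0.718], [-0.063, 0.996, -0.07], [-0.721, 0.003, 0.693]] x az/el [ -5.2 -46.1]
```

View pics/w7.png

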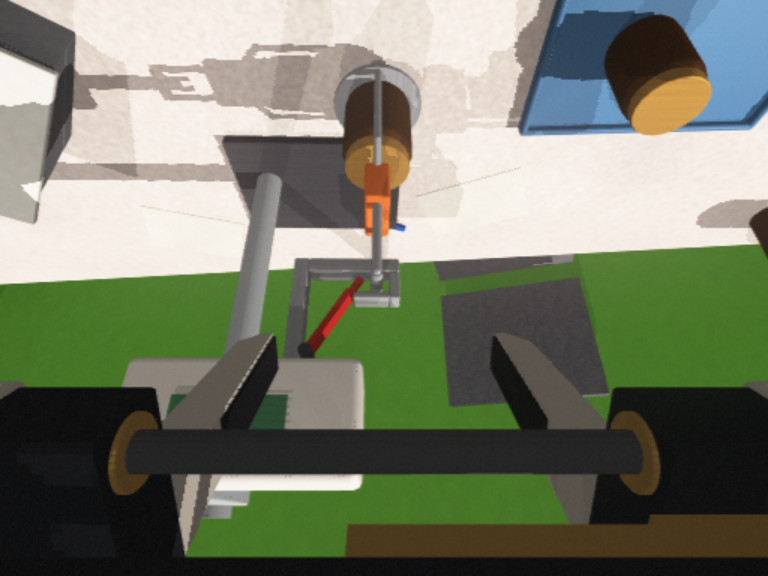

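w7 (image upside down): hook shank (298,330) to tip (395,285), arm at row 265, loop bar (377,278), red keeper (300,350)→(360,283), orange plate (377,200), foot disc (377,100).

```bash
python3 - <<'E'
from h import *
D=np.load("w7.npz");im,K,M=D["im"],D["K"],D["M"];T=np.load("top0.npz")
b=blobs(im,(3,170,120),(14,255,255),40);print(b)
t=(T["K"],T["M"],233.6,155.9)
for c,s in b: 
    if 200<c[0]<300 and 100<c[1]<170: print("tri orange",tri((K,M,*c),t))
print("top ray at z .181",onz(*t,.181).round(4))
g=lambda x,y:(x/1.5,y/1.5)
# vertical plane x=const through carrier for hook features
for n,p in dict(shank_arm_corner=(298,262),tip_low=(398,262),tip_high=(398,303),lip_end=(355,300),bar=(377,278),plate_l=(366,200),plate_r=(389,200)).items():
    for X in(.61,.63): print(n,X,onplane(K,M,*g(*p),np.array([X,0,0]),np.array([1.,0.09,0])).round(4))
E
```

```text
[([250.9, 129.1], [243, 109, 17, 48, 629])]
tri orange (array([0.61979388, 0.03129768, 0.17098904]), [np.float64(0.0013774787966488525), np.float64(0.0013774787966488442)])
top ray at z .181 [0.6186 0.0324 0.181 ]
shank_arm_corner 0.61 [ 0.6126 -0.0292  0.24  ]
shank_arm_corner 0.63 [ 0.6333 -0.0363  0.2265]
tip_low 0.61 [0.6057 0.0476 0.2492]
tip_low 0.63 [0.6258 0.0465 0.2365]
tip_high 0.61 [0.6058 0.0469 0.2824]
tip_high 0.63 [0.6259 0.0458 0.2723]
lip_end 0.61 [0.6085 0.0165 0.2771]
lip_end 0.63 [0.6288 0.013  0.2665]
bar 0.61 [0.6071 0.0322 0.2609]
bar 0.63 [0.6273 0.0299 0.2491]
plate_l 0.61 [0.6079 0.0229 0.1872]
plate_l 0.63 [0.6282 0.0199 0.1697]
plate_r 0.61 [0.6063 0.0416 0.1902]
plate_r 0.63 [0.6264 0.0401 0.1729]
```

```bash
python3 - <<'E'
from h import *
D=np.load("w7.npz");im,K,M=D["im"],D["K"],D["M"];T=np.load("top0.npz")
g=lambda x,y:(x/1.5,y/1.5)
for z in(.03,.036):
    for n,p in dict(front=(379,63),left=(335,100),right=(421,100)).items(): print(n,z,onz(K,M,*g(*p),z).round(4))
    print("top front",onz(T["K"],T["M"],205+115/3.8,130+151/3.8,z).round(4),"left",onz(T["K"],T["M"],205+68/3.8,130+100/3.8,z).round(4))
# front end of loop bar and plate front vertical edge, orange rows
o=cv2.inRange(cv2.cvtColor(im,cv2.COLOR_BGR2HSV),(3,150,100),(14,255,255));
for y in range(106,162,3):
    x=np.where(o[y,230:275])[0]; print(y,x.min()+230 if len(x) else None,x.max()+230 if len(x) else None,end="; ")
E
```

```text
front 0.03 [0.5945 0.0347 0.03  ]
left 0.03 [ 0.6305 -0.0152  0.03  ]
right 0.03 [0.6393 0.0741 0.03  ]
top front [0.5932 0.032  0.03  ] left [0.6393 0.0725 0.03  ]
front 0.036 [0.5906 0.0351 0.036 ]
left 0.036 [ 0.626 -0.014  0.036]
right 0.036 [0.6347 0.0739 0.036 ]
top front [0.5925 0.0319 0.036 ] left [0.6384 0.0722 0.036 ]
106 None None; 109 244 258; 112 243 259; 115 243 259; 118 243 259; 121 243 259; 124 243 259; 127 243 259; 130 243 259; 133 243 259; 136 243 259; 139 243 259; 142 243 259; 145 243 259; 148 243 258; 151 243 258; 154 244 258; 157 None None; 160 None None;
```

```bash
python3 - <<'E'
from h import *
from fk import ik
t,r=tool();G=np.array([.626,.0303,.162])
for b in(.1,.0): 
    p=G+(.019-b)*r[:,0];print(p.round(4),delta(p),ik(p,r[:,0],(0,-.5,2.3,-.1,.5)))
E
```

```text
[0.5701 0.0354 0.2204] [ 0.2111 -0.0074 -0.0898] (array([ 0.02564882, -0.68936035,  2.34929123, -0.12240963,  0.72264518]), np.float64(2.363933693239062e-08))
[0.6391 0.0291 0.1483] [ 0.3778 -0.0074 -0.0898] (array([ 0.00436747, -0.33154839,  2.2510609 , -0.14861841,  0.46261952]), np.float64(3.1657731991430182e-12))
```

Emit:
apply_moves(
  series=[
    {"jaw": -1,"linear": [0,-0.007,-0.09],"roll": 0},
    {"jaw": -1,"linear": [0.1,-0.007,-0.09],"roll": 0},
    {"jaw": -1,"linear": [0.2,-0.007,-0.09],"roll": 0},
    {"jaw": -1,"linear": [0.27,-0.007,-0.09],"roll": 0},
    {"jaw": -1,"linear": [0.33,-0.007,-0.09],"roll": 0},
    {"jaw": -1,"linear": [0.365,-0.007,-0.09],"roll": 0},
    {"jaw": -1,"linear": [0.377,-0.007,-0.09],"roll": 0},
    {"jaw": -1,"linear": [0.377,-0.007,-0.09],"roll": 0},
    {"jaw": -1,"linear": [0.377,-0.007,-0.09],"roll": 0},
  ],
  force=40,
)

```text
t: 20.68
tool_pos: [0.6392, 0.0293, 0.1503]
orientation: [0.041, 0.802, -0.088]
force: [0.7, -0.3, -0.5]
opening: 0.0929
```

```bash
python3 st.py; python3 - <<'E'
from h import *
print(read_state()["force"]);im,K,M=cam("wrist");np.savez("w8.npz",im=im,K=K,M=M);cv2.imwrite("pics/w8.png",im)
print(delta([.639,.0291,.148]))
E
```

```text
q [ 0.005 -0.337  2.252 -0.149  0.465 -1.363] pos [0.6392 0.0293 0.1503]
[[0.692, 0.095, 0.716], [-0.063, 0.996, -0.071], [-0.719, 0.004, 0.695]] x az/el [ -5.2 -46. ]
[ 0.71965946 -0.32563915 -0.50265626]
[ 0.0026 -0.0006 -0.0028]
```

View pics/w8.png

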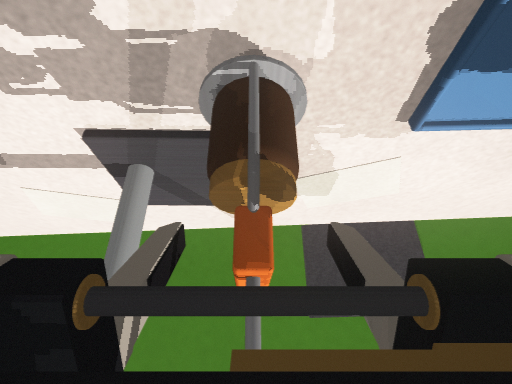

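The plate (253,240) lies centred between the fingers (185 and 328), with the strap and jar clear. Closing.

Emit:
apply_moves(
  series=[
    {"jaw": 1,"linear": [0,0,0],"roll": 0},
    {"jaw": 1,"linear": [0,0,0],"roll": 0},
    {"jaw": 1,"linear": [0,0,0],"roll": 0},
    {"jaw": 1,"linear": [0,0,0],"roll": 0},
    {"jaw": 1,"linear": [0,0,0],"roll": 0},
    {"jaw": 1,"linear": [0,0,0],"roll": 0},
    {"jaw": 1,"linear": [0,0,0],"roll": 0},
    {"jaw": 1,"linear": [0,0,0],"roll": 0},
  ],
  force=45,
)

```text
t: 21.72
tool_pos: [0.6391, 0.0294, 0.1501]
orientation: [0.041, 0.802, -0.088]
force: [-0.4, 2.4, -0.3]
opening: 0.0219
```

```bash
python3 st.py; python3 - <<'E'
from h import *
t,r=tool();s=read_state();print(s["force"],s["opening"])
hy=np.array([np.sin(np.radians(5)),np.cos(np.radians(5)),0])
b=t
print("dy-32",(r.T@(hy*-.032)/.6).round(4),"up6",(r.T@[0,0,.006]/.6).round(4),"up 1",(r.T@[0,0,1]/.6).round(4),"hy1",(r.T@hy/.6).round(4))
E
```

```text
q [ 0.005 -0.337  2.252 -0.149  0.465 -1.363] pos [0.6391 0.0294 0.1501]
[[0.692, 0.094, 0.716], [-0.063, 0.996, -0.07], [-0.719, 0.004, 0.695]] x az/el [ -5.2 -46. ]
[-0.3724954   2.39698661 -0.34397344] 0.021920610063007346
dy-32 [ 0.0001 -0.0533  0.0004] up6 [-0.0072  0.      0.0069] up 1 [-1.1987  0.006   1.1579] hy1 [-0.0042  1.6666 -0.013 ]
```

Emit:
apply_moves(
  series=[
    {"jaw": 1,"linear": [-0.004,0,0.004],"roll": 0},
    {"jaw": 1,"linear": [-0.004,-0.01,0.004],"roll": 0},
    {"jaw": 1,"linear": [-0.004,-0.02,0.004],"roll": 0},
    {"jaw": 1,"linear": [-0.004,-0.03,0.004],"roll": 0},
    {"jaw": 1,"linear": [-0.004,-0.04,0.004],"roll": 0},
    {"jaw": 1,"linear": [-0.004,-0.05,0.004],"roll": 0},
    {"jaw": 1,"linear": [-0.004,-0.055,0.004],"roll": 0},
    {"jaw": 1,"linear": [-0.004,-0.055,0.004],"roll": 0},
    {"jaw": 1,"linear": [-0.004,-0.055,0.004],"roll": 0},
  ],
)

```text
t: 22.85
tool_pos: [0.636, -0.0033, 0.1534]
orientation: [0.041, 0.802, -0.088]
force: [-0.2, 3.2, -5.1]
opening: 0.0217
```

```bash
python3 st.py; python3 - <<'E'
from h import *
s=read_state();print(s["force"],s["opening"])
im,K,M=cam("scene");np.savez("s9.npz",im=im,K=K,M=M);im2,K2,M2=cam("wrist")
a=cv2.resize(im[170:290,200:330],None,fx=3,fy=3,interpolation=2)
b=cv2.resize(im2,(480,360));cv2.imwrite("pics/m9.png",np.hstack([a[:360],b])[:, :800])
E
```

```text
q [-0.082 -0.364  2.266 -0.013  0.472 -1.548] pos [ 0.636  -0.0033  0.1534]
[[0.692, 0.094, 0.716], [-0.063, 0.996, -0.07], [-0.719, 0.004, 0.695]] x az/el [ -5.2 -46. ]
[-0.16017935  3.22649482 -5.10948329] 0.021651874837799984
```

Emit:
apply_moves(
  series=[
    {"jaw": 1,"linear": [-0.008,0,0.008],"roll": 0},
    {"jaw": 1,"linear": [-0.016,0,0.015],"roll": 0},
    {"jaw": 1,"linear": [-0.024,0,0.023],"roll": 0},
    {"jaw": 1,"linear": [-0.032,0,0.031],"roll": 0},
    {"jaw": 1,"linear": [-0.037,0,0.036],"roll": 0},
    {"jaw": 1,"linear": [-0.037,0,0.036],"roll": 0},
    {"jaw": 1,"linear": [-0.037,0,0.036],"roll": 0},
  ],
)

```text
t: 23.82
tool_pos: [0.6366, -0.0035, 0.1853]
orientation: [0.041, 0.8, -0.088]
force: [0.7, 3.6, -2.9]
opening: 0.0219
```

```bash
python3 st.py; python3 -c "
from h import *
s=read_state();print(s['force'],s['wrist_torque'],s['opening'])"
```

```text
q [-0.083 -0.411  2.239 -0.011  0.544 -1.551] pos [ 0.6366 -0.0035  0.1853]
[[0.693, 0.094, 0.715], [-0.063, 0.996, -0.07], [-0.718, 0.004, 0.696]] x az/el [ -5.2 -45.9]
[ 0.7271945   3.55615661 -2.92594737] [0.2120509  0.63617437 0.34980129] 0.021886353556307754
```

View pics/m9.png

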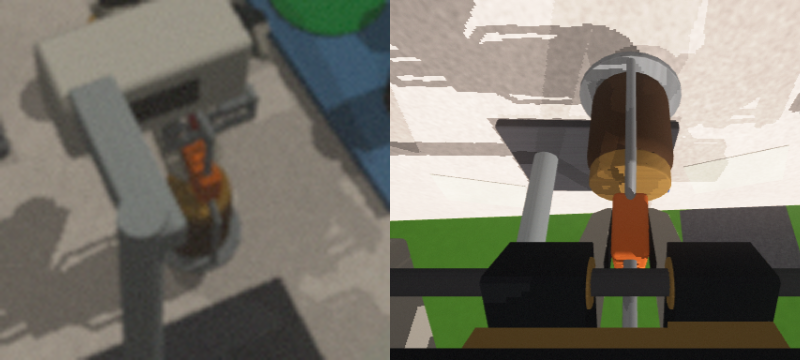

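The left half shows the bar drawn back to the red keeper, inside the hook; the right half shows the plate held between the pads. The weight (about 5 N) is now on the gripper.

Emit:
apply_moves(
  series=[
    {"jaw": 1,"linear": [0,0.015,0],"roll": 0},
    {"jaw": 1,"linear": [0,0.03,0],"roll": 0},
    {"jaw": 1,"linear": [0,0.05,0],"roll": 0},
    {"jaw": 1,"linear": [0,0.07,0],"roll": 0},
    {"jaw": 1,"linear": [0,0.09,0],"roll": 0},
    {"jaw": 1,"linear": [0,0.11,-0.001],"roll": 0},
    {"jaw": 1,"linear": [0,0.13,-0.001],"roll": 0},
    {"jaw": 1,"linear": [0,0.15,-0.001],"roll": 0},
    {"jaw": 1,"linear": [0,0.17,-0.001],"roll": 0},
    {"jaw": 1,"linear": [0,0.17,-0.001],"roll": 0},
    {"jaw": 1,"linear": [0,0.17,-0.001],"roll": 0},
  ],
)

```text
t: 25.2
tool_pos: [0.6455, 0.0976, 0.1845]
orientation: [0.041, 0.801, -0.088]
force: [0.1, -0.3, -5.0]
opening: 0.0216
```

```bash
python3 st.py; python3 - <<'E'
from h import *
from fk import ik
s=read_state();print(s['force'],s['wrist_torque'],s['opening'])
T=np.load("top0.npz");m=onz(T["K"],T["M"],156.8,217.4,.012);print("mat top view",m)
D=np.load("w6.npz");b=[x for x in blobs(D["im"],(45,90,40),(80,255,255),800)];print([(x,onz(D["K"],D["M"],*x[0],.012).round(4)) for x in b])
t,r=tool();print("offset carrier-TCP at grasp",(np.array([.638,.0293,.161])-[.6391,.0294,.1501]))
off=np.array([.638,.0293,.161])-[.6391,.0294,.1501]
p=np.array([m[0],m[1],.143])-off
for z in(.06,.03,.0): q=p+[0,0,z];print(q.round(4),delta(q),ik(q,r[:,0],(.9,-.4,2.3,-.8,.9)))
E
```

```text
q [ 0.179 -0.316  2.169 -0.353  0.567 -1.068] pos [0.6455 0.0976 0.1845]
[[0.692, 0.095, 0.715], [-0.063, 0.996, -0.07], [-0.719, 0.003, 0.695]] x az/el [ -5.2 -46. ]
[ 0.08740657 -0.31806807 -4.980363  ] [0.08619649 1.01647232 0.00549164] 0.021559718619266973
mat top view [0.44007367 0.29991239 0.012     ]
[(([390.0, 99.1], [361, 69, 59, 61, 2825]), array([0.4377, 0.3   , 0.012 ])), (([298.4, 335.0], [254, 316, 90, 33, 2223]), array([ 1.0706, -0.0501,  0.012 ])), (([184.3, 357.0], [124, 334, 107, 38, 2859]), array([ 1.0682, -0.4219,  0.012 ]))]
offset carrier-TCP at grasp [-1.10e-03 -1.00e-04  1.09e-02]
[0.4412 0.3    0.1921] [-0.2662  0.3037 -0.2586] (array([ 0.92470265, -0.43871614,  2.2448563 , -0.76657542,  1.01962357]), np.float64(9.389859723096804e-12))
[0.4412 0.3    0.1621] [-0.2303  0.3035 -0.2934] (array([ 0.92470265, -0.39523517,  2.2720977 , -0.79900195,  0.969468  ]), np.float64(4.56273810400809e-11))
[0.4412 0.3    0.1321] [-0.1944  0.3033 -0.3281] (array([ 0.92470265, -0.34271097,  2.2935946 , -0.83815121,  0.91887024]), np.float64(1.1657341758564144e-15))
```

Emit:
apply_moves(
  series=[
    {"jaw": 1,"linear": [-0.03,0.02,0.0],"roll": 0},
    {"jaw": 1,"linear": [-0.05,0.05,-0.03],"roll": 0},
    {"jaw": 1,"linear": [-0.08,0.08,-0.06],"roll": 0},
    {"jaw": 1,"linear": [-0.11,0.12,-0.09],"roll": 0},
    {"jaw": 1,"linear": [-0.14,0.16,-0.12],"roll": 0},
    {"jaw": 1,"linear": [-0.17,0.2,-0.15],"roll": 0},
    {"jaw": 1,"linear": [-0.2,0.23,-0.18],"roll": 0},
    {"jaw": 1,"linear": [-0.22,0.26,-0.21],"roll": 0},
    {"jaw": 1,"linear": [-0.25,0.285,-0.24],"roll": 0},
    {"jaw": 1,"linear": [-0.266,0.303,-0.26],"roll": 0},
    {"jaw": 1,"linear": [-0.266,0.303,-0.26],"roll": 0},
    {"jaw": 1,"linear": [-0.266,0.303,-0.26],"roll": 0},
    {"jaw": 1,"linear": [-0.266,0.303,-0.26],"roll": 0},
  ],
)

```text
t: 26.82
tool_pos: [0.4411, 0.299, 0.1915]
orientation: [0.042, 0.801, -0.089]
force: [0.2, 0.0, -6.1]
opening: 0.0219
```

```bash
python3 st.py; python3 - <<'E'
from h import *
s=read_state();print(s['force'],s['wrist_torque'],s['opening'])
im,K,M=cam("scene");im2,K2,M2=cam("top");np.savez("s10.npz",im=im,K=K,M=M);np.savez("t10.npz",im=im2,K=K2,M=M2)
a=cv2.resize(im[110:250,240:400],(400,350),interpolation=2);b=cv2.resize(im2[130:270,90:250],(400,350),interpolation=2)
cv2.imwrite("pics/m10.png",np.hstack([a,b]))
for z in(.137,.132): print(delta([.441,.3,z]))
E
```

```text
q [ 0.924 -0.441  2.247 -0.767  1.02  -0.239] pos [0.4411 0.299  0.1915]
[[0.692, 0.096, 0.715], [-0.064, 0.995, -0.071], [-0.719, 0.004, 0.695]] x az/el [ -5.3 -46. ]
[ 0.16783009  0.01225055 -6.07892207] [ 0.08813681  1.0028341  -0.01959438] 0.021894926693499083
[ 0.0651  0.0011 -0.0633]
[ 0.0711  0.0011 -0.0691]
```

View pics/m10.png

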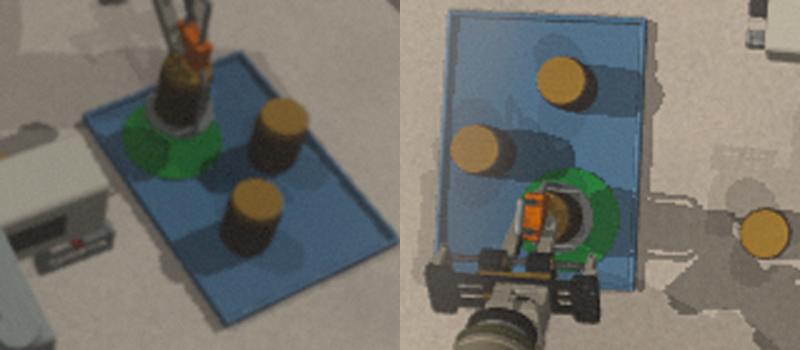

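The carrier (scene crop 180,100; top crop 570,215) hangs upright over the green mat, and the jars stand clear. Lowering gently.

Emit:
apply_moves(
  series=[
    {"jaw": 1,"linear": [0.02,0,-0.02],"roll": 0},
    {"jaw": 1,"linear": [0.035,0,-0.034],"roll": 0},
    {"jaw": 1,"linear": [0.048,0,-0.047],"roll": 0},
    {"jaw": 1,"linear": [0.056,0,-0.055],"roll": 0},
    {"jaw": 1,"linear": [0.062,0,-0.061],"roll": 0},
    {"jaw": 1,"linear": [0.065,0,-0.063],"roll": 0},
    {"jaw": 1,"linear": [0.065,0,-0.063],"roll": 0},
    {"jaw": 1,"linear": [0.067,0,-0.065],"roll": 0},
    {"jaw": 1,"linear": [0.069,0,-0.067],"roll": 0},
    {"jaw": 1,"linear": [0.0695,0,-0.0675],"roll": 0},
    {"jaw": 1,"linear": [0.0695,0,-0.0675],"roll": 0},
  ],
)

```text
t: 28.3
tool_pos: [0.441, 0.2993, 0.1334]
orientation: [0.042, 0.801, -0.089]
force: [-0.5, 0.2, -5.5]
opening: 0.0218
```

```bash
python3 -c "
from h import *
s=read_state();print(s['tool_pos'],s['force'],s['wrist_torque'],s['opening'])"
```

```text
[0.44096909 0.29931573 0.13335393] [-0.54995958  0.19972272 -5.49585789] [0.14946613 0.96941934 0.01625058] 0.0217908988824091
```

Not yet in contact; going down in sub-millimetre steps.

Emit:
apply_moves(
  series=[
    {"jaw": 1,"linear": [0.001,0,-0.001],"roll": 0},
    {"jaw": 1,"linear": [0.002,0,-0.002],"roll": 0},
    {"jaw": 1,"linear": [0.002,0,-0.002],"roll": 0},
  ],
)

```text
t: 28.68
tool_pos: [0.4414, 0.2998, 0.1325]
orientation: [0.042, 0.8, -0.089]
force: [-2.0, 0.9, 1.8]
opening: 0.0218
```

Emit:
apply_moves(
  series=[
    {"jaw": 1,"linear": [0.001,0,-0.001],"roll": 0},
    {"jaw": 1,"linear": [0.001,0,-0.001],"roll": 0},
  ],
)

```text
t: 28.92
tool_pos: [0.4417, 0.3001, 0.1324]
orientation: [0.043, 0.799, -0.088]
force: [-3.6, 0.1, 4.9]
opening: 0.0216
```

Emit:
apply_moves(
  series=[
    {"jaw": 1,"linear": [-0.001,0,0.001],"roll": 0},
    {"jaw": -1,"linear": [-0.001,0,0.001],"roll": 0},
    {"jaw": -1,"linear": [-0.001,0,0.001],"roll": 0},
    {"jaw": -1,"linear": [-0.001,0,0.001],"roll": 0},
    {"jaw": -1,"linear": [-0.001,0,0.001],"roll": 0},
    {"jaw": -1,"linear": [-0.001,0,0.001],"roll": 0},
    {"jaw": -1,"linear": [-0.001,0,0.001],"roll": 0},
  ],
)

```text
t: 29.8
tool_pos: [0.4417, 0.3001, 0.1333]
orientation: [0.043, 0.799, -0.088]
force: [-0.6, 0.1, -0.9]
opening: 0.0771
```

Emit:
apply_moves(
  series=[
    {"jaw": -1,"linear": [-0.03,0,0],"roll": 0},
    {"jaw": -1,"linear": [-0.08,0,0],"roll": 0},
    {"jaw": -1,"linear": [-0.14,0,0],"roll": 0},
    {"jaw": -1,"linear": [-0.2,0,0.02],"roll": 0},
    {"jaw": -1,"linear": [-0.22,0,0.06],"roll": 0},
    {"jaw": -1,"linear": [-0.22,0,0.06],"roll": 0},
    {"jaw": -1,"linear": [-0.22,0,0.06],"roll": 0},
  ],
)

```text
t: 30.68
tool_pos: [0.3755, 0.3053, 0.2517]
orientation: [0.042, 0.8, -0.089]
force: [0.2, -0.2, 0.5]
opening: 0.093
```

```bash
python3 st.py; python3 - <<'E'
from h import *
s=read_state();print(s['force'],s['opening'])
im,K,M=cam("wrist");np.savez("w11.npz",im=im,K=K,M=M);ts,Kt,Mt=cam("top");sc,Ks,Ms=cam("scene")
for n,i,k,m in(("wrist",im,K,M),("top",ts,Kt,Mt),("scene",sc,Ks,Ms)):
    print(n,"orange",[b for b in blobs(i,(3,150,100),(14,255,255),15)],"green",blobs(i,(45,90,40),(80,255,255),300)[:4])
    print("  expect plate top",proj(k,m,[.44,.3,.163]).round(1),"foot",proj(k,m,[.44,.3,.012]).round(1),"bar",proj(k,m,[.44,.3,.227]).round(1))
# bystanders: gold lids in top view before/after
T=np.load("top0.npz")["im"]
for i in(T,ts): print("gold",[(b[0],b[1][4]) for b in blobs(i,(15,120,90),(24,255,255),120)])
# grey/white disc pixels round the foot vs mat
m=cv2.inRange(cv2.cvtColor(im,cv2.COLOR_BGR2HSV),(45,90,40),(80,255,255));m=cv2.morphologyEx(m,cv2.MORPH_OPEN,np.ones((3,3)))
n,l,st,c=cv2.connectedComponentsWithStats(m)
for i in range(1,n):
    if st[i][4]>300:
        cs,_=cv2.findContours((l==i).astype(np.uint8),0,2);p=max(cs,key=cv2.contourArea)[:,0]
        w=np.array([onz(K,M,*q,.012)[:2] for q in p.astype(float)]);print("green contour x",w[:,0].min().round(3),w[:,0].max().round(3),"y",w[:,1].min().round(3),w[:,1].max().round(3))
E
```

```text
q [ 1.09  -0.58   2.228 -0.747  1.247 -0.226] pos [0.3755 0.3053 0.2517]
[[0.693, 0.096, 0.714], [-0.064, 0.995, -0.072], [-0.718, 0.004, 0.696]] x az/el [ -5.3 -45.9]
[ 0.23654305 -0.17256281  0.53744243] 0.09298390206254342
wrist orange [([256.6, 153.1], [245, 126, 24, 61, 1145])] green [([254.4, 50.9], [200, 15, 111, 91, 4282]), ([450.2, 236.1], [345, 186, 167, 95, 5774]), ([210.4, 259.1], [165, 228, 80, 59, 3807]), ([112.5, 248.1], [79, 232, 74, 49, 1780])]
  expect plate top [255.7 173.3] foot [255.1  72.7] bar [256.  233.6]
top orange [([147.2, 216.5], [143, 208, 9, 18, 89])] green [([158.4, 217.8], [136, 197, 42, 42, 684])]
  expect plate top [146.9 217.2] foot [156.8 217.4] bar [142.  217.1]
scene orange [([372.4, 14.0], [370, 11, 5, 7, 18]), ([364.4, 20.4], [361, 19, 9, 4, 24]), ([315.3, 137.1], [310, 132, 12, 11, 54])] green [([114.8, 21.6], [99, 0, 33, 49, 726]), ([307.5, 168.7], [289, 151, 40, 31, 432])]
  expect plate top [314.9 134.9] foot [308.9 163.9] bar [317.8 120.7]
gold [([51.2, 71.9], 359), ([154.2, 161.7], 280), ([235.5, 222.9], 294), ([473.3, 322.5], 401)]
gold [([51.3, 71.9], 359), ([154.2, 161.7], 282), ([121.2, 191.4], 137), ([235.6, 223.0], 296), ([473.1, 322.4], 407)]
green contour x 0.368 0.495 y 0.231 0.369
green contour x 0.792 1.803 y 0.527 1.193
green contour x 0.971 1.895 y -0.354 0.211
green contour x 0.97 1.593 y -0.574 -0.072
green contour x 0.97 1.204 y -0.718 -0.342
green contour x -258.366 182.24 y -89.793 129.041
```

```bash
python3 -c "
from plant import *
print(close_job())"
```

```text
the job is handed in; nothing more can be done
None
```

The job is handed in at about 31 s: the ring was turned to the lock mark, then the carrier was taken off the hook and set down on the green mat.

- **Ring:** I turned it in two grips, from about 0.31 to about 1.46 rad. The same picture put the green mark at 1.47 to 1.49, so the pointer is roughly 0.03 rad short of exact. I judged that as meeting the mark and did not nudge it further. I did not measure the ring again after the carrier was moved.
- **Trim knob:** the red line read 0.65, 0.60 and 0.68 rad before, during and after. That is scatter in my measurement, with no movement visible.
- **Hook and carrier:** the interface gives no direct control of tilt. I pitched the tool to about 46° below horizontal by commanding poses past the arm's reach, then gripped the orange plate. The bar was drawn back 33 mm against the keeper, lifted 35 mm, and carried 100 mm out over the lip. Side forces stayed under 4 N.
- **Placing:** contact with the mat was about 5 N net. After release, the plate appeared within about 2 px of its expected position in the top and scene views. In the wrist view it differed by about 20 px along the tilt direction; that view shows the whole plate's centre, and my prediction was for one point on it. In the wrist view, mat was visible around the foot, which puts the foot about 24 mm inside the mat's edge.
- **Bystanders:** one tray jar and the jar in front of the hook had not moved between the first and last top views. The second tray jar was within about 2 px of my first reading by eye. I did not measure the phone again, but the arm never went near it.
- **Joint limit:** joint 2 briefly read -0.893 rad during one move, right at its stated limit of -0.89. I moved it away at once.

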